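# Clamp a chair rail at the makerspace bench: snug, then a quarter turn

## Task

Clamp the laser-cut chair rail in the green bench clamp so its slots can be filed: lay it flat on the clamp's wooden bed, plain square end first, and push it gently under the screw until it sits squarely against the steel back stop. Then screw the black knob down until it bites and turning suddenly gets stiff, and give it about a quarter turn more from there: less and the rail will work loose, much more and the plywood is dented. Let go of everything and leave the other things on the bench where they are.

Things in the scene. Friction and masses are not known exactly. Their poses are not given: they have to be found in the camera images.
- rail_mid (a point): Centre (half-way up) of the loose chair rail: a flat light-brown plywood bar 170 long x 50 wide x 18 mm thick, 0.12 kg, dark layer lines round its edge. One end is plain and square, the other half-round; six dark cross slots from the round end to past the middle. x points along it to the plain end, z up. Its long sides are flat from 60 mm behind to 85 mm ahead of this point.
- rail_end (a point): On the rail, the middle of the lower edge of its plain square end: 85 mm ahead of rail_mid, on the underside (9 mm below it). Same axes.
- bed_home (a point): Where rail_end belongs: on top of the clamp's wooden bed, at the middle of the foot of the back stop. x points into the stop (push direction, level), z up. The flat bed is 78 mm wide and reaches 200 mm from the stop towards -x; its top is about 22 mm above the bench (boards differ by +-0.8 mm). The screw axis is upright, 30 mm before the stop.
- clamp: The green clamp frame, bolted to the bench. Origin on the bench under the screw axis, x towards the stop and column, z up. Foot plate 96 mm wide, from x -180 to +100 mm; column at x 52 to 94 mm; arm 32 mm wide, 78 to 104 mm above the bench, from the column to a boss of 38 mm diameter round the screw, 70 to 106 mm above the bench. The -x side is open.
- stop: The clamp's steel back stop, a fixed upright plate 90 mm wide, 8 mm thick, 24 mm higher than the bed. Origin on the bench under the screw axis; its face lies 30 mm ahead along x.
- knob_grip (a point): On the screw axis, half-way up the round black ribbed knob: 44 mm diameter, side from 16 mm below to 14 mm above this point. Clockwise from above tightens; it sinks 6 mm per turn. Free running takes about 0.05 N m; once the pad bites, the torque climbs steeply to 0.35 to 0.45 N m within an eighth of a turn and then rises only slowly. Let go, it springs back 2 or 3 degrees at most; grasp at any yaw.
- knob: The turning part: black knob with a white mark on top, the screw, and at its lower end a flat round swivelling rubber pad of 32 mm diameter. Origin on the screw axis near bench height; z up; turns and sinks with the knob.
- pad_face (a point): Centre of the pad's flat underside, on the screw axis. At the start it is 1.3 to 3.7 mm above where the upper face of the seated rail will be, so it meets the rail after roughly 0.22 to 0.62 of a turn, never sooner: differs each time, to be felt.
- rail: The chair rail itself (see rail_mid); origin under its centre, on its underside.
- chair: Bystander: finished plywood model chair with a jointed wooden figure sitting in it, about 190 x 80 x 165 mm; origin on the bench under the seat.
- glue: Bystander: white glue bottle with orange cap, 54 mm diameter, 150 mm tall; origin under its centre.
- pencils: Bystander: blue pencil pot, 74 mm diameter, 100 mm tall, pencils to 175 mm; origin under its centre.
Things that resemble listed ones, but are neither listed nor needed, are in the scene too. What is shaped like the part that bears bed_home but pink or yellow is not meant.

How it is judged:
On the way, in this order (a step that is already met when the one before it is completed fails the run):
1. the rail lies flat on the bed, plain end square against the back stop, the pad not yet on it (x of rail_end in the frame of bed_home above -0.003 m and y of rail_end in the frame of bed_home between -0.01 and 0.01 m and angle between the x axis of rail_end and the x axis of bed_home, either way round below 0.08 rad and z of rail_end in the frame of bed_home between -0.002 and 0.002 m and angle between rail_mid's own z axis and vertical below 0.05 rad and contact force between knob and rail below 1 N), for 0.2 s.
2. the pad has been screwed down onto the seated rail and bites (x of rail_end in the frame of bed_home above -0.003 m and y of rail_end in the frame of bed_home between -0.01 and 0.01 m and angle between the x axis of rail_end and the x axis of bed_home, either way round below 0.08 rad and z of rail_end in the frame of bed_home between -0.002 and 0.002 m and angle between rail_mid's own z axis and vertical below 0.05 rad and contact force between knob and rail above 12 N), for 0.1 s.
At the end, for the whole second after the job is handed in: The rail lies flat on the bed with its plain end within 3 mm of the back stop, within 10 mm of the bed's middle and square to the stop within 0.08 rad, held by the pad with 90 to 180 N (about 70 to 155 degrees of knob past first touch), rail and knob at rest (x of rail_end in the frame of bed_home above -0.003 m and y of rail_end in the frame of bed_home between -0.01 and 0.01 m and angle between the x axis of rail_end and the x axis of bed_home, either way round below 0.08 rad and z of rail_end in the frame of bed_home between -0.002 and 0.002 m and angle between rail_mid's own z axis and vertical below 0.05 rad and contact force between knob and rail between 90 and 180 N and linear speed of rail below 0.01 m/s and angular speed of knob below 0.05 rad/s).
It fails at once if overtightened: the pad presses on the rail with more than 190 N and dents it (contact force between knob and rail above 190 N).
It fails at once if the rail is rammed against the back stop (over 40 N) (contact force between rail and stop above 40 N).
It fails at once if a bystander is moved by more than 20 mm (distance of any of chair, glue, pencils from where it was at the start of the episode above 0.02 m).
It also fails if it takes over 72 s, if anything falls off the work surface, if the arm or the gripper's body presses on something with over 40 N, if the wrist force passes 120 N, or if a joint passes its speed limit or range.

## Robot

A 6-joint arm with a two-finger parallel gripper is mounted at the origin on the work surface. World frame = base frame: x ahead of the robot, y to its left, z up, the work surface at z = 0. Lengths are in m, angles in rad, forces in N, time in s.
With the tool pointing down it reaches from about 0.25 to 0.775 m from the base axis. Payload 4 kg.
Tool frame: the origin (TCP) lies between the finger pads; the fingertips stand 17 mm ahead of it and the grasp point (between the pads) lies 2 mm behind it; z points along the fingers, y is the direction in which the jaws open and shut (so a half turn about z gives the same grasp; the last joint's range is limited). The gripper opens to 94 mm and grips with 3 to 60 N. Pads are 16 mm wide; open, the fingers measure 119 mm over their backs; the gripper's body (75 mm by 177 mm) begins 78 mm behind the grasp point.
Start: joints at [1.023, 0.087, 1.371, -0, 1.684, -0.103], TCP at [0.237, 0.496, 0.188] pointing down, gripper open.
Joint ranges: [-3.1, 3.1], [-0.76, 2.03], [0.27, 2.55], [-1.08, 4.22], [0.17, 2.65], [-2.57, 2.57]. Speed limits (rad/s): [2.79, 2.79, 3.14, 3.14, 3.14, 3.14].

## Interface

Orientations are given as [roll, pitch, yaw] about the fixed x, y, z axes, in that order (R = Rz(yaw) Ry(pitch) Rx(roll)).
In Python, from cell import goto, line_to, move_joints, grip, wait, inverse_kinematics, read_camera, MotionError, close_job, current_t, current_q, current_qd, current_effort, current_tool_pos, current_tool_rot, current_contact_force, current_ft_torque, current_grip_width gives the robot as it stands. Calls block until the motion is done:
- goto(position, orientation): joint-space move of the TCP to a pose.
- line_to(position, rate=0.15, attitude=None, stop_force=None): straight line of the TCP; attitude=None keeps the orientation; rate is the mean speed in m/s. With stop_force (N) it stops when the force on the tool has changed by that much, and returns True; else False.
- move_joints(angles): joint-space move.
- grip(opening, newtons=None): finger opening in m; newtons is the grip in N (None keeps the last); returns when the fingers have stopped.
- wait(seconds).
- inverse_kinematics(position, orientation): joint angles nearest the present ones, or None.
- read_camera(name): name is "scene" or "top" or "wrist"; returns a dict with "image" (400x640x3 uint8, red, green, blue), "fx", "fy", "cx", "cy" (pixels), "rvec" (rotation vector, rad) and "tvec" (3), from world to camera coordinates, as OpenCV has them. Camera axes: x right, y down, z forward; pixel columns grow to the right and rows downward; lengths in m; the calibration is good to about 2 mm. A picture is of the moment at which its call begins. There is no depth.
A pose or a line that the arm cannot do raises MotionError and nothing moves.
- close_job(): hands the job in, once; it reports no verdict.
Readings, each from a call of its own:
- current_t(): time.
- current_q(): joint angles.
- current_qd(): joint speeds.
- current_effort(): joint torques, N m.
- current_tool_pos(): TCP position.
- current_tool_rot(): TCP orientation.
- current_contact_force(): force on the tool from outside, world axes, zero at the start.
- current_ft_torque(): the same for the moment, N m.
- current_grip_width(): finger opening in m.
Only numpy, scipy, OpenCV 4.12 (cv2) and the standard library are available. Lean on these libraries where they do the work, as an engineer would, in place of code of your own. Each camera call takes 0.05 s, during which the arm holds its last target.

## Working session

There is one attempt and no reset: what is moved stays moved. The work goes in short steps, each a Python script; the robot and the scene stay as the last script left them, time stands still between calls to the robot, and variables do not carry over. Pictures are saved under pics/ and viewed, and the job is handed in when it is done.

```bash
ls; mkdir -p pics; python3 - <<'E'
from cell import *
import cv2
for n in ("scene","top","wrist"):
    c=read_camera(n); cv2.imwrite(f"pics/{n}0.png",c["image"][:,:,::-1]); print(n,c["fx"],c["fy"],c["cx"],c["cy"],c["rvec"],c["tvec"])
print(current_t(),current_tool_pos(),current_tool_rot())
E
```

```text
pics
scene 404.7571339389712 404.7571339389712 321.8778383576478 198.6803796277832 [ 2.28875426  1.23147252 -0.38538559] [-0.2740964  -0.32179579  1.6480253 ]
top 507.1911326626759 507.1911326626759 317.8697015667103 199.93266644370644 [ 2.11632916 -2.09684971  0.21649947] [-0.0499257   0.56728685  1.81563036]
wrist 322.01612407456594 322.01612407456594 317.88356840624084 200.7423288965078 [-2.45554896 -1.55215255 -0.20768253] [-0.5499581  -0.02823155  0.39157068]
0.15 [0.23643033 0.49611757 0.18721664] [-3.13999603e+00 -1.84910474e-04  2.69680374e+00]
```

View pics/scene0.png

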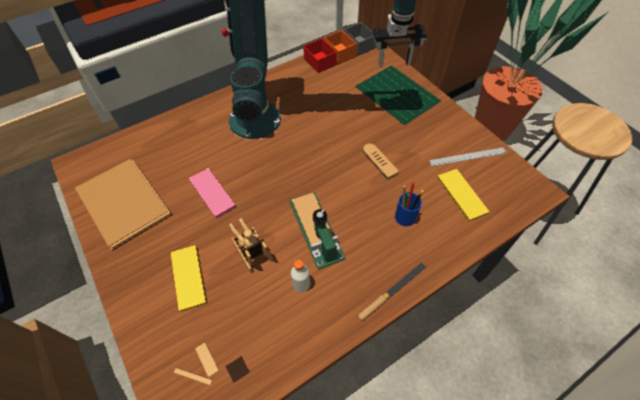

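View pics/top0.png

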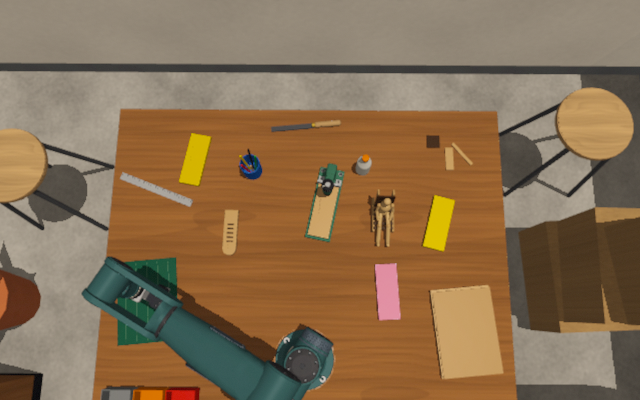

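View pics/wrist0.png

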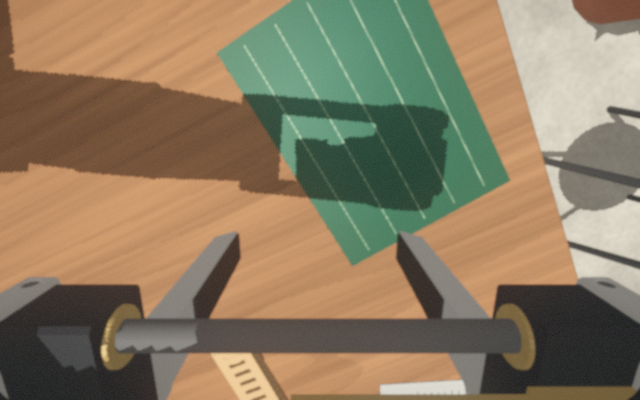

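The top view shows the rail at about (230,232). The green clamp is at (325,205), with its knob near (327,186). Things that could be mistaken for the rail are the offcuts at (449,158) and (462,153), the pink board at (388,291), the yellow boards at (195,160) and (438,222), the file handle at (325,125) and the cardboard at (465,330). The bar with slots at (230,232) is the rail, and I'll check it in an enlarged crop.

```bash
cat > h.py <<'E'
from cell import *
import cv2, numpy as np
def cam(n,f=None):
    c=read_camera(n)
    if f: cv2.imwrite("pics/"+f,c["image"][:,:,::-1]); np.save("pics/"+f+".npy",{k:v for k,v in c.items()},allow_pickle=True)
    return c
def load(f): return np.load("pics/"+f+".npy",allow_pickle=True).item()
def ray(c,p):
    R=cv2.Rodrigues(np.array(c["rvec"],float))[0]; t=np.array(c["tvec"],float)
    d=R.T@np.array([(p[0]-c["cx"])/c["fx"],(p[1]-c["cy"])/c["fy"],1.]); o=-R.T@t
    return o,d/np.linalg.norm(d)
def onplane(c,p,z):
    o,d=ray(c,p); return o+d*(z-o[2])/d[2]
def tri(*cp):
    A=np.zeros((3,3));b=np.zeros(3);rs=[ray(c,p) for c,p in cp]
    for o,d in rs:
        M=np.eye(3)-np.outer(d,d);A+=M;b+=M@o
    x=np.linalg.solve(A,b); return x,[float(np.linalg.norm((np.eye(3)-np.outer(d,d))@(x-o))) for o,d in rs]
def proj(c,X):
    return cv2.projectPoints(np.array(X,float).reshape(-1,3),np.array(c["rvec"],float),np.array(c["tvec"],float),np.array([[c["fx"],0,c["cx"]],[0,c["fy"],c["cy"]],[0,0,1]]),None)[0].reshape(-1,2)
def crop(f,x0,y0,x1,y1,s,out):
    i=cv2.imread("pics/"+f)[y0:y1,x0:x1]; cv2.imwrite("pics/"+out,cv2.resize(i,None,fx=s,fy=s,interpolation=cv2.INTER_CUBIC))
E
python3 - <<'E'
from h import *
T=cam("top","top1.png");S=cam("scene","scene1.png")
crop("top1.png",210,150,360,260,5,"ct.png")
crop("scene1.png",280,130,430,280,4,"cs.png")
for p in [(230,211),(229.5,253)]: print("rail",onplane(T,p,.018))
print(onplane(T,(327,186),.14),onplane(T,(317,240),.022),onplane(T,(331,165),.1))
E
```

```text
rail [0.53126392 0.28647378 0.018     ]
rail [0.37292684 0.28098901 0.018     ]
[ 0.6015415  -0.07730708  0.14      ] [ 0.42376304 -0.04264431  0.022     ] [ 0.69076288 -0.09191472  0.1       ]
```

View pics/ct.png

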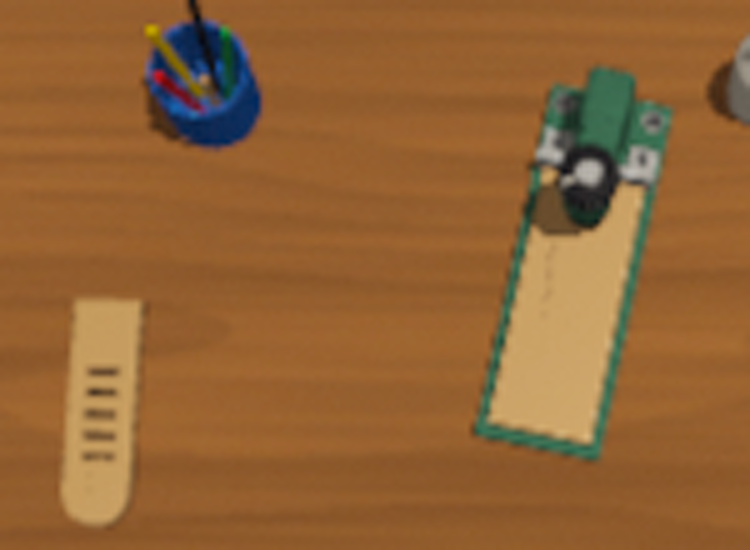

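View pics/cs.png

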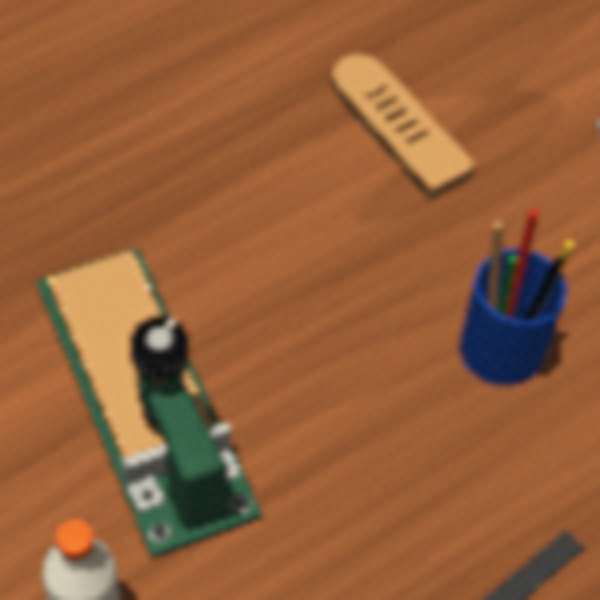

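The rail's plain end faces away from the robot (ct.png (108,300)) and its round end is at (95,525). The clamp opens towards the robot, with the stop at the far end. Next I'll take a wrist-camera look at each.

```bash
python3 - <<'E'
from h import *
from scipy.spatial.transform import Rotation as R
c=load("top1.png")
w=cam("wrist")
Rt=R.from_euler('xyz',current_tool_rot()).as_matrix()
Rc=cv2.Rodrigues(np.array(w["rvec"]))[0]; o=-Rc.T@w["tvec"]
print("cam in tool",Rt.T@(o-current_tool_pos()),"\n",Rt.T@Rc.T, current_q())
for yaw in (0,3.14159,):
  for p in [(.40,.28,.25),(.45,-.05,.3),(.6,-.08,.15)]:
    print(yaw,p,inverse_kinematics(p,[3.14159,0,yaw]))
E
```

```text
cam in tool [ 0.07774949  0.00092929 -0.19639859] 
 [[ 1.05421043e-03 -9.63774766e-01 -2.66715370e-01]
 [ 9.99999165e-01  1.21521201e-03 -4.38599081e-04]
 [ 7.46826448e-04 -2.66714685e-01  9.63775243e-01]] [ 1.02289752e+00  8.74587773e-02  1.37123738e+00 -2.32317648e-05
  1.68360153e+00 -1.03101252e-01]
0 (0.4, 0.28, 0.25) [ 4.94545217e-01 -5.47832546e-02  1.39319791e+00 -2.40016453e-06
  1.80317925e+00  2.06534099e+00]
0 (0.45, -0.05, 0.3) [-2.35991493e-01 -1.24619409e-01  1.35902929e+00 -2.73322729e-06
  1.90718216e+00  1.33480393e+00]
0 (0.6, -0.08, 0.15) [-2.26192583e-01  2.20099502e-01  1.29502425e+00 -2.59000847e-06
  1.62646831e+00  1.34460360e+00]
3.14159 (0.4, 0.28, 0.25) [ 4.94541672e-01 -5.47857654e-02  1.39320030e+00  2.40016433e-06
  1.80317686e+00 -1.07625145e+00]
3.14159 (0.45, -0.05, 0.3) [-2.35995721e-01 -1.24618930e-01  1.35902886e+00  2.73322739e-06
  1.90718334e+00 -1.80678849e+00]
3.14159 (0.6, -0.08, 0.15) [-2.26195741e-01  2.20100076e-01  1.29502357e+00  2.59000835e-06
  1.62646961e+00 -1.79698927e+00]
```

```bash
python3 - <<'E'
from h import *
P=3.14159265
goto([.36,.30,.14],[P,0,P+.03]); cam("wrist","wr1.png")
line_to([.40,.26,.14],rate=.3); cam("wrist","wr2.png")
print(current_t())
goto([.42,-.07,.24],[P,0,P-.19]); cam("wrist","wc1.png")
line_to([.48,-.03,.24],rate=.3); cam("wrist","wc2.png")
print(current_t())
E
```

```text
1.6833
3.475
```

View pics/wr1.png

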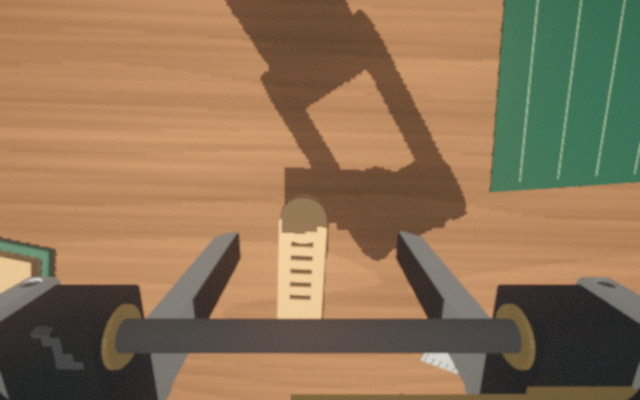

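View pics/wr2.png

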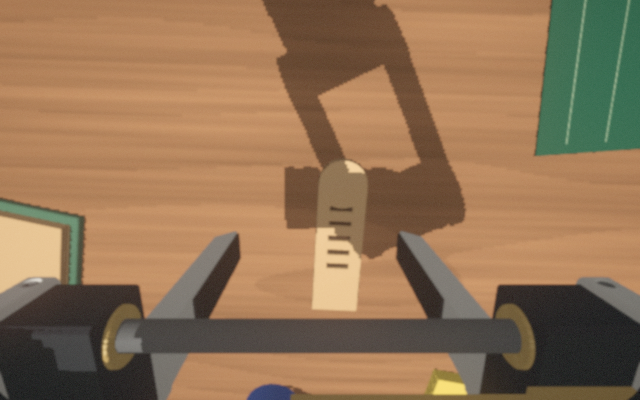

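View pics/wc1.png

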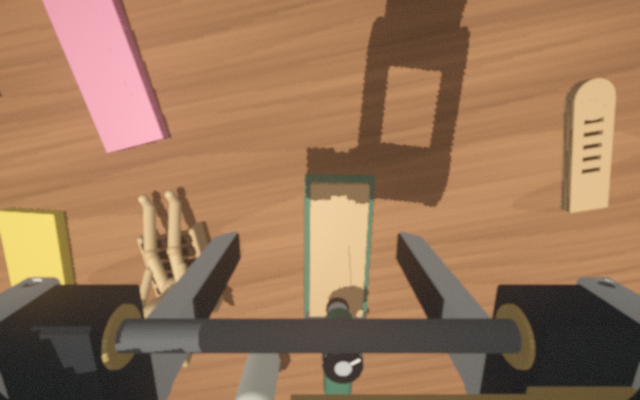

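View pics/wc2.png

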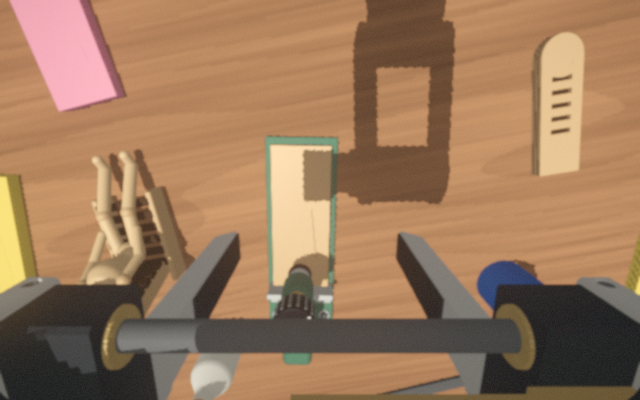

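wr2 shows the whole rail: plain end at (313-357,310) and round tip at (344,160). It also appears at the right of wc1 and wc2. wc1 and wc2 show the bed with green rims, and the knob at (343,365). The image's downward direction is away from the robot, so I need views from farther out to see the knob and stop.

```bash
python3 - <<'E'
from h import *
P=3.14159265
goto([.63,-.12,.26],[P,0,P-.19]); cam("wrist","wk1.png")
line_to([.70,-.04,.26],rate=.3); cam("wrist","wk2.png")
print(current_t())
crop("wk1.png",200,0,440,240,3,"wk1c.png");crop("wk2.png",200,0,440,240,3,"wk2c.png")
crop("wr2.png",280,140,400,330,4,"wr2c.png")
crop("wc2.png",510,20,610,190,4,"wc2r.png")
crop("wc1.png",540,60,640,230,4,"wc1r.png")
E
```

```text
4.8167
```

View pics/wk1c.png

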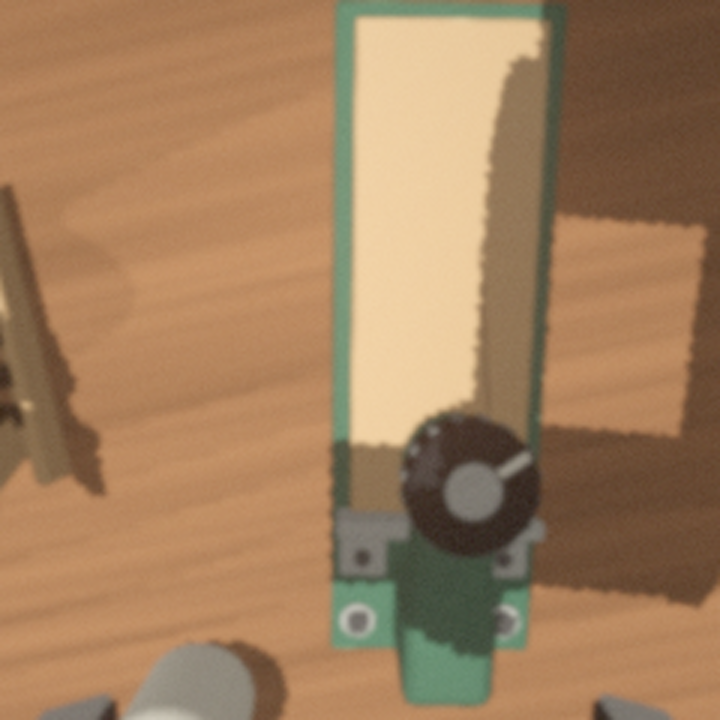

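View pics/wk2c.png

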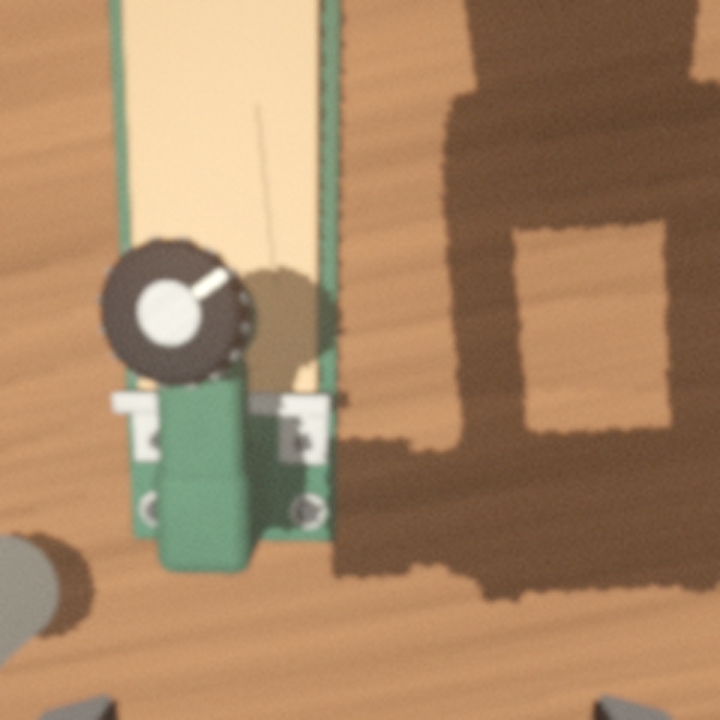

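View pics/wr2c.png

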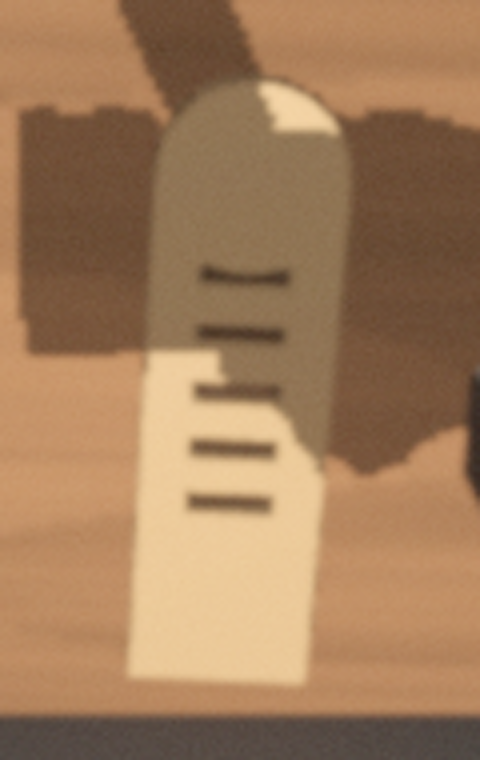

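View pics/wc2r.png

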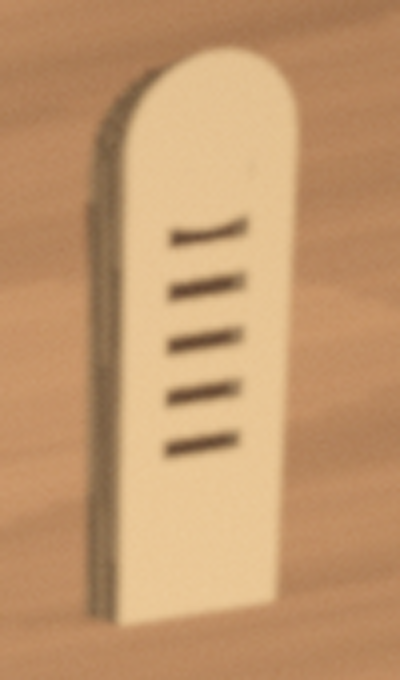

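View pics/wc1r.png

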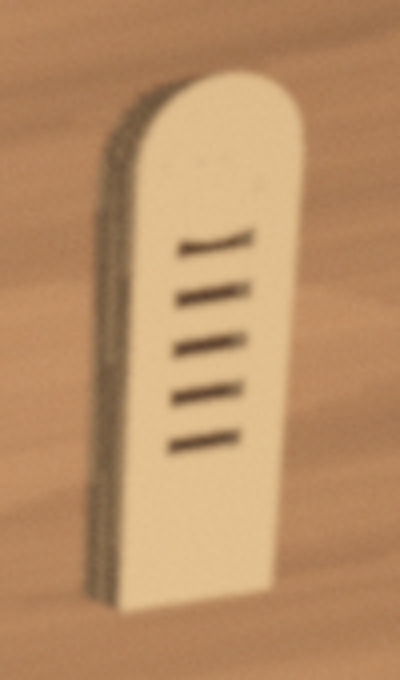

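```bash
python3 - <<'E'
from h import *
def u(p,off,s): return ((p[0]+.5)/s-.5+off[0],(p[1]+.5)/s-.5+off[1])
r2,c2,c1,k1,k2=[load(f) for f in("wr2.png","wc2.png","wc1.png","wk1.png","wk2.png")]
A=lambda p:(r2,u(p,(280,140),4));B=lambda p:(c2,u(p,(510,20),4));C=lambda p:(c1,u(p,(540,60),4))
for n,a,b,c in[("L",(127,679),(119,626),(120,611)),("R",(305,686),(276,602),(273,590)),("tip",(258,77),(228,47),(238,72))]:
    print(n,tri(A(a),B(b),C(c)))
    print("   z18",[onplane(*q,.018)[:2].round(4) for q in(A(a),B(b),C(c))])
K1=lambda p:(k1,u(p,(200,0),3));K2=lambda p:(k2,u(p,(200,0),3))
print("disk",tri(K1((473,491)),K2((169,312))));print("knob",tri(K1((470,484)),K2((174,310))))
print("stop R front top?",tri(K1((545,520)),K2((331,396))))
print("stop L",tri(K1((336,511)),K2((111,394))))
for p in [(336,511),(545,520)]:print("k1 stop@46",onplane(*K1(p),.046))
for p in [(111,393),(331,395)]:print("k2 stop@46",onplane(*K2(p),.046))
for p in [(355,16),(546,22),(351,440)]:print("k1 bed@22",onplane(*K1(p),.022))
for p in [(120,1),(128,236),(320,1),(318,380)]:print("k2 bed@22",onplane(*K2(p),.022))
crop("wc2.png",250,120,350,320,4,"wc2b.png")
crop("wc1.png",290,160,390,320,4,"wc1b.png")
E
```

```text
L (array([0.53784889, 0.25823599, 0.0184819 ]), [0.0006163348278950614, 0.00024411701679476823, 0.0004837152178755053])
   z18 [array([0.5389, 0.2584]), array([0.5379, 0.2583]), array([0.5375, 0.2585])]
R (array([0.53932361, 0.30881438, 0.01833483]), [8.612978892089271e-05, 0.0002219377194491537, 0.00013761811134005582])
   z18 [array([0.5396, 0.3089]), array([0.5393, 0.3088]), array([0.5396, 0.3093])]
tip (array([0.36781973, 0.28650965, 0.02309495]), [0.0013270474771484395, 0.0009982942025888533, 0.0003631312688758657])
   z18 [array([0.3672, 0.2866]), array([0.3683, 0.2908]), array([0.3685, 0.2907])]
disk (array([ 0.60627211, -0.07674632,  0.15433834]), [4.9118754872025944e-05, 4.9118754871933204e-05])
knob (array([ 0.60543072, -0.07659022,  0.14560135]), [0.0001259190515573605, 0.0001259190515573231])
stop R front top? (array([ 0.64533454, -0.03748414,  0.03915667]), [0.0004965996353534933, 0.0004965996353533311])
stop L (array([ 0.62576067, -0.12779042,  0.03876211]), [0.0023694755250927005, 0.0023694755250926874])
k1 stop@46 [ 0.62263694 -0.12594593  0.046     ]
k1 stop@46 [ 0.64344753 -0.03827208  0.046     ]
k2 stop@46 [ 0.62713425 -0.12739234  0.046     ]
k2 stop@46 [ 0.64494967 -0.03748463  0.046     ]
k1 bed@22 [ 0.43185725 -0.08104109  0.022     ]
k1 bed@22 [ 0.4483645  -0.00633252  0.022     ]
k1 bed@22 [ 0.59654282 -0.11443706  0.022     ]
k2 bed@22 [ 0.47964205 -0.09144191  0.022     ]
k2 bed@22 [ 0.5656372  -0.11005152  0.022     ]
k2 bed@22 [ 0.49446906 -0.01309569  0.022     ]
k2 bed@22 [ 0.63881168 -0.04270176  0.022     ]
```

View pics/wc2b.png

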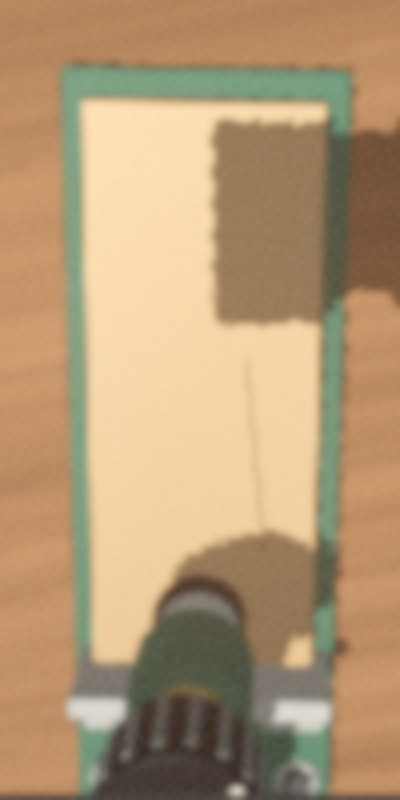

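View pics/wc1b.png

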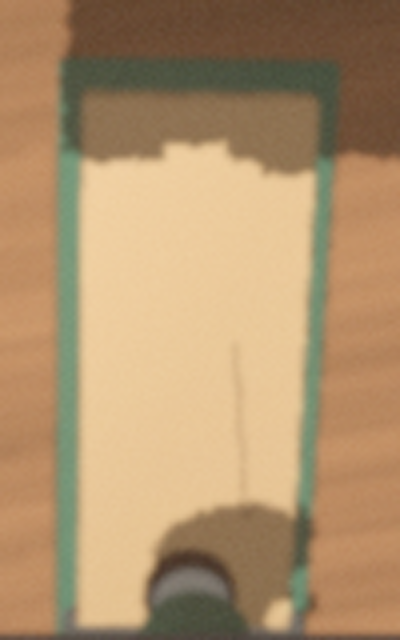

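```bash
python3 - <<'E'
from h import *
def u(p,off,s): return ((p[0]+.5)/s-.5+off[0],(p[1]+.5)/s-.5+off[1])
r2,c2,c1,k1,k2=[load(f) for f in("wr2.png","wc2.png","wc1.png","wk1.png","wk2.png")]
# rail edges
for n,f,off,e in[("r2",r2,(280,140),[(127,679),(152,220),(305,686),(349,200)]),("c2",c2,(510,20),[(119,626),(126,200),(276,602),(297,150)]),("c1",c1,(540,60),[(120,611),(135,200),(273,590),(303,150)])]:
    P=[onplane(f,u(p,off,4),.018) for p in e]
    print(n,[float(np.arctan2(*(a-b)[1::-1])) for a,b in((P[0],P[1]),(P[2],P[3]))], np.round(P,4)[:,:2].tolist())
Q=lambda p:(c2,u(p,(250,120),4));Q1=lambda p:(c1,u(p,(290,160),4));K1=lambda p:(k1,u(p,(200,0),3));K2=lambda p:(k2,u(p,(200,0),3))
for n,a,b,c in[("bedFL",(82,99),(80,91),(355,16)),("bedFR",(329,103),(322,93),(546,22))]:
    print(n,tri(Q(a),Q1(b),K1(c)))
for e in [((82,99),(91,650)),((329,103),(312,640))]:
    a,b=[onplane(*Q(p),.022) for p in e];print("c2 edge",a,b,np.arctan2(*(b-a)[1::-1]))
for e in [((80,91),(80,620)),((322,93),(300,560))]:
    a,b=[onplane(*Q1(p),.022) for p in e];print("c1 edge",a,b,np.arctan2(*(b-a)[1::-1]))
# stop foot
print("stop foot", [onplane(*Q(p),.022) for p in((91,662),(310,668))], "stop top front",[onplane(*Q(p),.046) for p in((68,697),(330,702))])
# knob extents for z
a=np.linspace(0,2*np.pi,200)
for zt in(.140,.145,.150,.155):
    for n,f in(("k1",k1),("k2",k2)):
        q=proj(f,np.c_[.6058+.022*np.cos(a),-.0766+.022*np.sin(a),0*a+zt]);q=(q-[200,0]+.5)*3-.5
        print(zt,n,q.min(0).round(),q.max(0).round())
E
```

```text
r2 [-0.02238993120536877, -0.01698362121269953] [[0.5389, 0.2584], [0.4046, 0.2614], [0.5396, 0.3089], [0.3978, 0.3113]]
c2 [-0.021583445345701037, -0.019253853324811963] [[0.5379, 0.2583], [0.4053, 0.2611], [0.5393, 0.3088], [0.4006, 0.3115]]
c1 [-0.015841093307625995, -0.014799043286607465] [[0.5375, 0.2585], [0.401, 0.2606], [0.5396, 0.3093], [0.3955, 0.3114]]
bedFL (array([ 0.43121127, -0.08095903,  0.01871454]), [0.0008926935937018026, 0.0006698010195238616, 0.0002771766246229002])
bedFR (array([ 0.44731722, -0.00338687,  0.01533822]), [0.00098088471784192, 0.0013402462871892876, 0.001536565523963756])
c2 edge [ 0.43188717 -0.08035816  0.022     ] [ 0.62279291 -0.12070041  0.022     ] -0.20825636231269135
c2 edge [ 0.44760649 -0.00342649  0.022     ] [ 0.63344323 -0.04227311  0.022     ] -0.20606897338658026
c1 edge [ 0.42986879 -0.08090157  0.022     ] [ 0.62584846 -0.11943809  0.022     ] -0.19415820682913792
c1 edge [ 0.44533992 -0.00290801  0.022     ] [ 0.61612482 -0.0358026   0.022     ] -0.1902781491683115
stop foot [array([ 0.62747398, -0.12176148,  0.022     ]), array([ 0.64431558, -0.04495445,  0.022     ])] stop top front [array([ 0.62611126, -0.12611607,  0.046     ]), array([ 0.64444169, -0.03870645,  0.046     ])]
0.14 k1 [401. 415.] [535. 548.]
0.14 k2 [108. 237.] [248. 383.]
0.145 k1 [402. 416.] [538. 552.]
0.145 k2 [104. 235.] [246. 384.]
0.15 k1 [403. 417.] [541. 555.]
0.15 k2 [ 99. 233.] [244. 385.]
0.155 k1 [403. 419.] [544. 558.]
0.155 k2 [ 95. 232.] [242. 385.]
```

Measurements, all consistent with the given sizes:

| Item | Measured | Check |
|---|---|---|
| Rail plain end | (0.5387, 0.2835), yaw about -0.02, top z about 0.018 | matches the 18 mm thickness |
| Rail width | about 50.5 mm | given 50 mm |
| Bed home | (0.6355, -0.0826), yaw -0.203 | bed length 0.200 m, knob to stop 30 mm |
| Knob axis | (0.606, -0.0767), rim top about 0.149 | knob_grip about 0.135 |

The bed's triangulated height is noisy at 15–19 mm against the stated 22 mm, so I'll find it by touch. Now I'll grasp the rail.

```bash
python3 - <<'E'
from h import *
P=3.14159265
yr=-.02
goto([.4237,.2858,.12],[P,0,P+yr])
line_to([.4237,.2858,.020],rate=.12,stop_force=8)
print(current_tool_pos(),current_contact_force())
print(grip(.03,30),current_grip_width())
line_to([.4237,.2858,.13],rate=.12)
print(current_grip_width(),current_contact_force(),current_t())
cam("wrist","g1.png");cam("scene","g1s.png")
E
```

```text
[0.42446417 0.28612822 0.02086515] [ 0.33731958 -0.37674362  0.72146978]
False 0.03009866745171041
0.029883420882161817 [-0.1310216  -0.63771419 -0.23905594] 9.5917
```

View pics/g1.png

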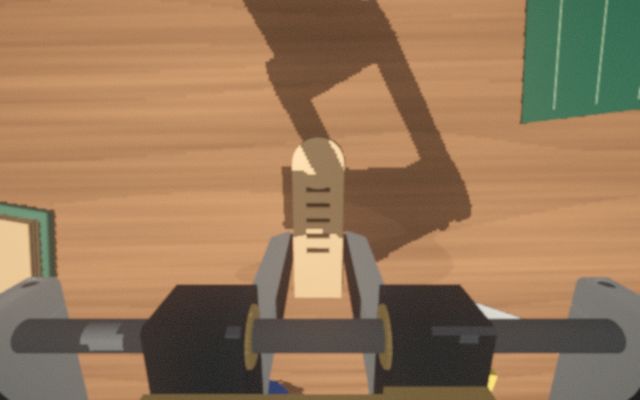

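View pics/g1s.png

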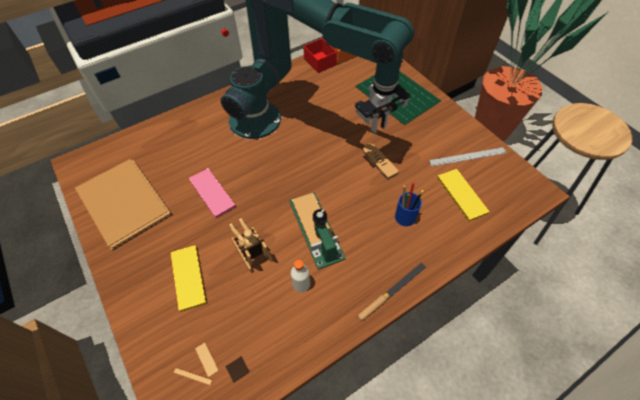

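```bash
python3 - <<'E'
from h import *
w=load("g1.png")
for p in((295,297),(341,298),(318,138)): print([onplane(w,p,z).round(4) for z in(.018,.128)])
crop("g1.png",240,120,400,320,4,"g1c.png"); crop("g1s.png",340,70,440,190,6,"g1sc.png")
print(current_grip_width(), current_tool_pos())
E
```

```text
[array([0.5379, 0.2594, 0.018 ]), array([0.4694, 0.2696, 0.128 ])]
[array([0.5401, 0.309 , 0.018 ]), array([0.4707, 0.3015, 0.128 ])]
[array([0.3695, 0.2874, 0.018 ]), array([0.3611, 0.2876, 0.128 ])]
0.029869076876879456 [0.42305196 0.28544438 0.12875529]
```

View pics/g1c.png

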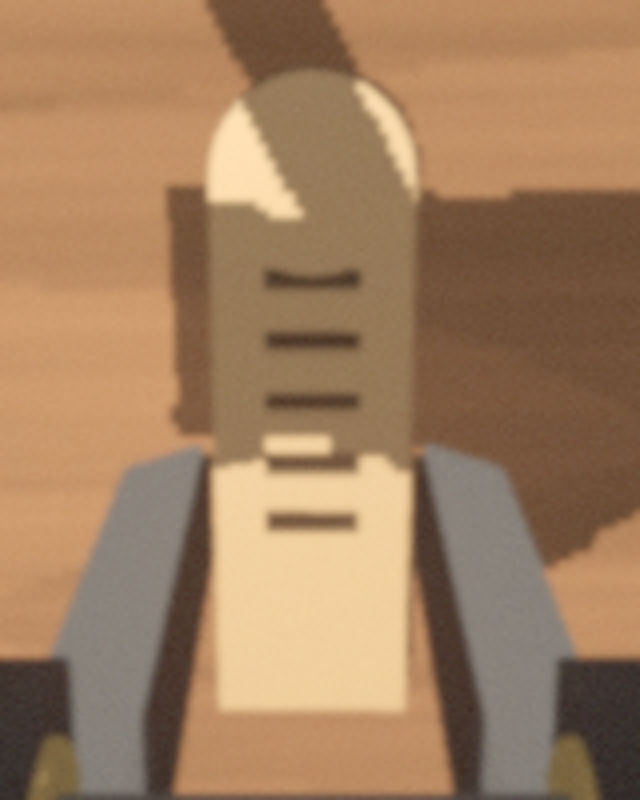

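View pics/g1sc.png

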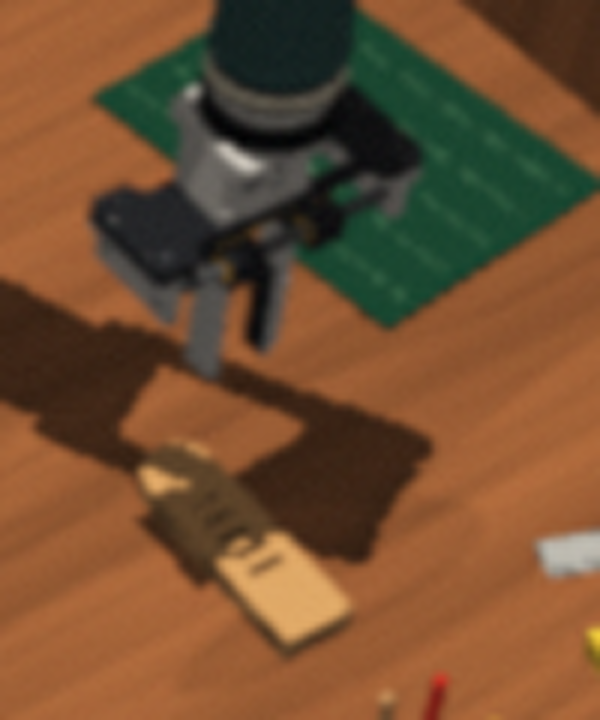

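The gripper closed to 30 mm but the rail is still lying on the bench, unmoved. Its plain-end corners are at (295,297) and (341,298), so the grasp missed. I'll repeat it and look at each stage.

```bash
python3 - <<'E'
from h import *
print(grip(.094,30),current_grip_width())
line_to([.4237,.2858,.020],rate=.2,stop_force=8)
print(current_tool_pos(),current_tool_rot(),current_contact_force(),current_t())
cam("wrist","h1.png");cam("scene","h1s.png")
print(grip(.045,30),current_grip_width(),current_contact_force(),current_tool_pos(),current_t())
cam("wrist","h2.png")
crop("h1s.png",330,110,430,200,6,"h1sc.png")
E
```

```text
False 0.09431534710277839
[0.4244054  0.28617857 0.020927  ] [3.14084362e+00 1.33404543e-03 3.12158451e+00] [0.07187092 0.20754766 0.10768549] 11.4667
False 0.045100823234716335 [ 0.35113812 -0.2693177   0.32654569] [0.4236802  0.28579301 0.01996112] 12.4583
```

View pics/h1.png

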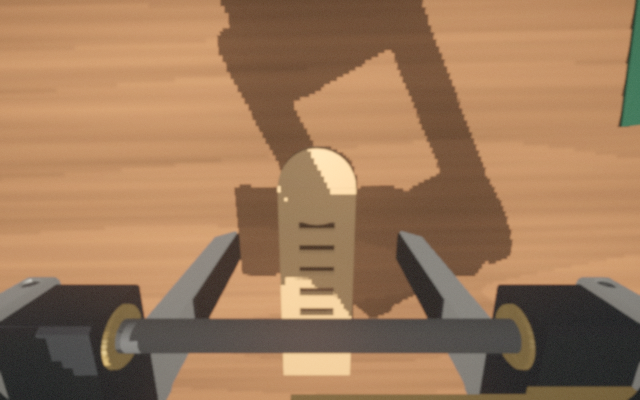

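View pics/h1sc.png

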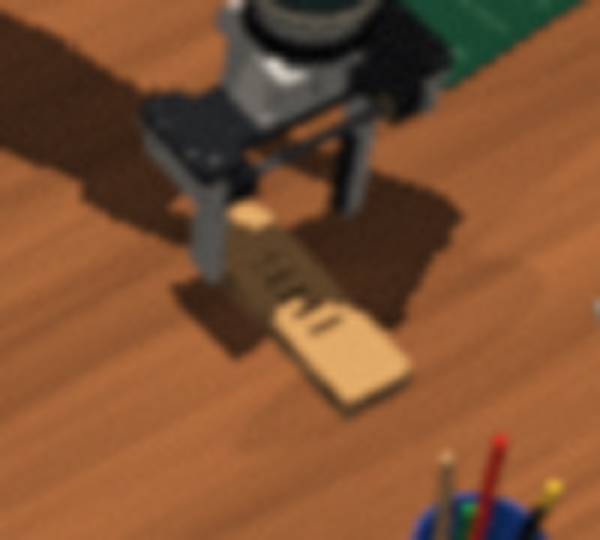

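View pics/h2.png

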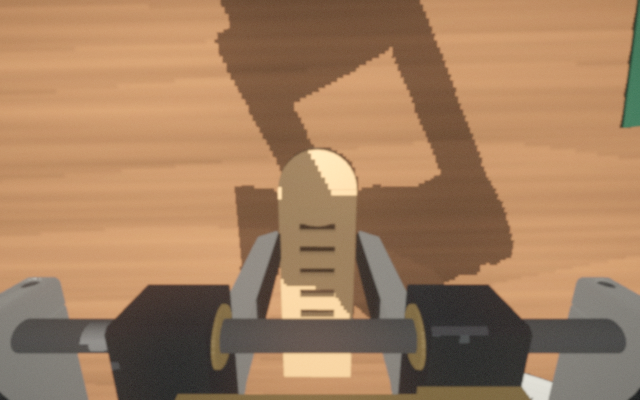

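```bash
python3 - <<'E'
from h import *
s=load("h1s.png");g=load("g1s.png")
for z in(.004,.02,.039):
    for y in(.2862-.053,.2862+.053): print("h1",z,y,(proj(s,[[.4244,y,z]])[0]-[330,110]).round(1)*6)
for z in(.112,.13,.147):
    for y in(.2854-.02,.2854+.02): print("g1",z,y,(proj(g,[[.423,y,z]])[0]-[340,70]).round(1)*6)
h=load("h1.png")
for z in(.004,.039): print("wrist",z,proj(h,[[.4244-.008,.2862-.047,z],[.4244-.008,.2862+.047,z]]))
print(current_q(),current_effort())
E
```

```text
h1 0.004 0.23320000000000002 [197.4 311.4]
h1 0.004 0.3392 [331.8 239.4]
h1 0.02 0.23320000000000002 [199.8 295.2]
h1 0.02 0.3392 [334.8 222.6]
h1 0.039 0.23320000000000002 [202.2 275.4]
h1 0.039 0.3392 [338.4 202.8]
g1 0.112 0.26539999999999997 [193.8 411. ]
g1 0.112 0.3054 [247.2 382.8]
g1 0.13 0.26539999999999997 [196.8 390. ]
g1 0.13 0.3054 [250.8 361.8]
g1 0.147 0.26539999999999997 [199.8 369.6]
g1 0.147 0.3054 [254.4 341.4]
wrist 0.004 [[248.97598889 216.17921658]
 [383.94393912 213.72954652]]
wrist 0.039 [[236.81499499 234.7378837 ]
 [395.67269014 231.89735444]]
[ 4.82477167e-01  9.82013336e-02  1.70143740e+00  2.01805164e-05
  1.34207542e+00 -1.06837454e+00] [ 4.34493577e-04 -3.17946303e+01 -2.75808764e+01  2.11954740e-02
  7.38987629e-02 -8.80478240e-06]
```

Both cameras agree that the real fingertips end about 17 mm above the reported TCP, at z about 0.038 with the TCP at 0.021. The text says they stand 17 mm below it, so the jaws closed above the rail. I'll descend further under force guard and use the measured tip offset from here on.

```bash
python3 - <<'E'
from h import *
grip(.085,30)
r=line_to([.4237,.2858,-.012],rate=.04,stop_force=4)
print(r,current_tool_pos(),current_contact_force(),current_t())
if not r:
    print(grip(.03,30),current_grip_width(),current_t())
    cam("wrist","i1.png");cam("scene","i1s.png"); crop("i1s.png",330,110,430,200,6,"i1sc.png")
E
```

```text
False [ 0.42393099  0.28592429 -0.01175017] [-0.10719692 -0.35205123  0.50444023] 14.2333
False 0.04982771364121557 14.875
```

View pics/i1sc.png

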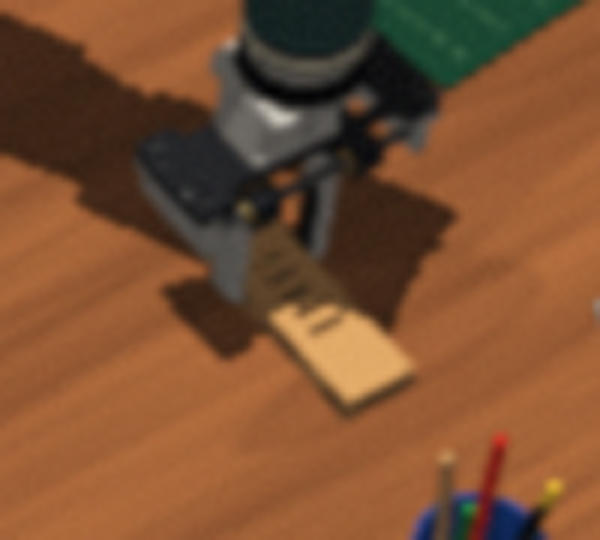

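The rail is gripped: the width reads 49.8 mm. Next I'll carry it to just short of the screw and lower it onto the bed by touch.

```bash
cat >> h.py <<'E'
P=np.pi; YB=-.203; D=np.array([np.cos(YB),np.sin(YB)]); HOME=np.array([.6355,-.0826])
def bedp(s,z): q=HOME+D*s; return [q[0],q[1],z]
E
python3 - <<'E'
from h import *
line_to([.4237,.2858,.18],rate=.2)
print(current_grip_width(),current_contact_force())
goto(bedp(-.185,.18),[P,0,P+YB])
line_to(bedp(-.185,.035),rate=.15)
cam("wrist","j1.png");cam("top","j1t.png");cam("scene","j1s.png")
print(current_tool_pos(),current_grip_width(),current_t())
crop("j1t.png",280,140,380,260,5,"j1tc.png");crop("j1s.png",260,140,380,280,5,"j1sc.png")
E
```

```text
0.04992273656540028 [ 0.06204309  0.74322681 -1.04985282]
[ 0.45522763 -0.04548093  0.03615538] 0.04952699501023943 18.6083
```

View pics/j1.png

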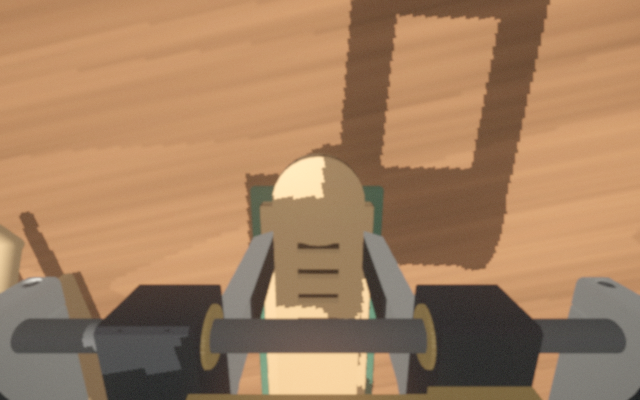

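View pics/j1tc.png

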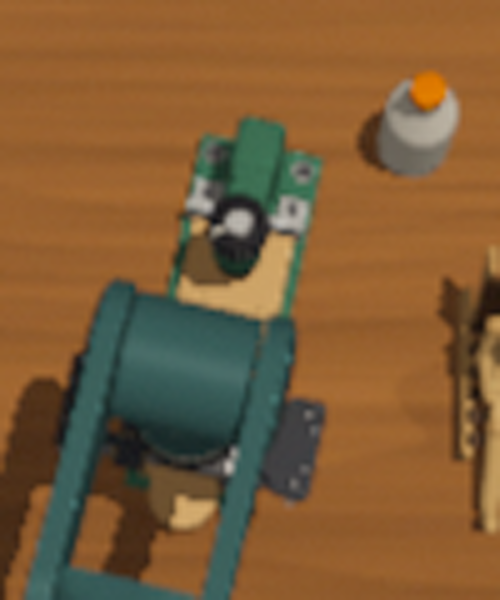

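View pics/j1sc.png

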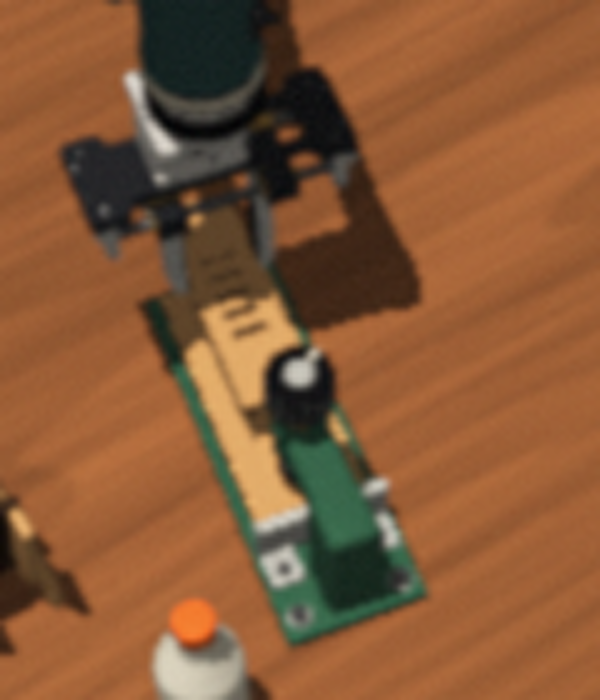

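The rail is held in line above the bed, with its plain end just short of the knob. I'll lower it to touch, let go so it lies flat, then regrip lightly.

```bash
python3 - <<'E'
from h import *
line_to(bedp(-.185,.018),rate=.05)
r=line_to(bedp(-.185,.004),rate=.012,stop_force=3)
print(r,current_tool_pos(),current_contact_force(),current_grip_width())
grip(.062)
z=current_tool_pos()[2]; print(z,current_contact_force(),current_t())
cam("wrist","k1.png");cam("top","k1t.png");cam("scene","k1s.png")
crop("k1s.png",260,140,380,280,5,"k1sc.png")
E
```

```text
True [ 0.45434959 -0.04532053  0.01039307] [-0.56659632  1.24874777  4.092732  ] 0.04978699332133411
0.00892991634585067 [ 0.07407079  0.63252967 -0.49752664] 20.2417
```

View pics/k1.png

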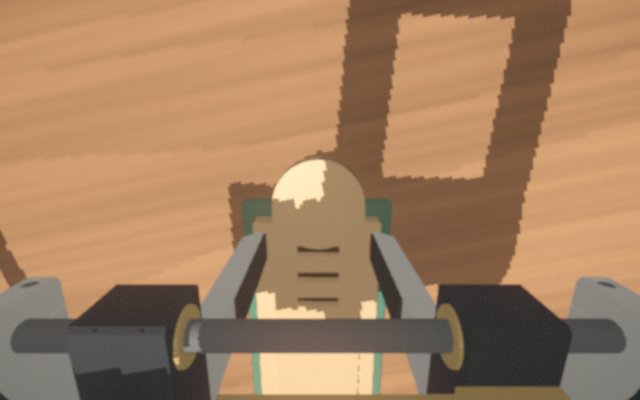

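View pics/k1sc.png

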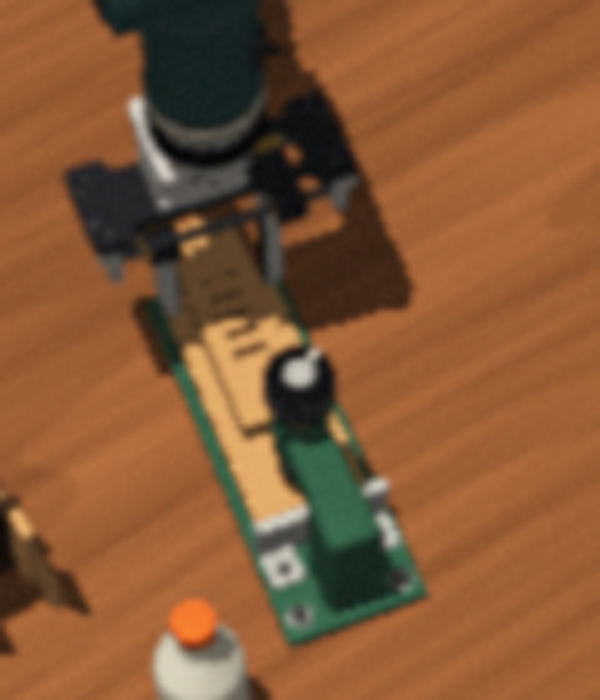

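The rail lies flat on the bed, centred between the fingers. Touch was at TCP z 0.0104, which puts the bed at about 22.4 mm as stated. Now the gentle push.

```bash
python3 - <<'E'
from h import *
print(grip(.03,10),current_grip_width())
line_to(bedp(-.185,.0108),rate=.02)
print(current_contact_force(),current_grip_width())
r=line_to(bedp(-.124,.0108),rate=.05,stop_force=10)
print(r,current_tool_pos(),current_contact_force(),current_t())
r=line_to(bedp(-.106,.0108),rate=.012,stop_force=6)
p=current_tool_pos()
print(r,p,current_contact_force(),(np.array(p[:2])-HOME)@D,current_grip_width(),current_t())
cam("wrist","l1.png");cam("scene","l1s.png");cam("top","l1t.png")
crop("l1s.png",260,140,380,280,5,"l1sc.png");crop("l1t.png",280,140,380,260,5,"l1tc.png")
E
```

```text
False 0.04987347489632611
[ 0.12880402  0.04200194 -1.16954665] 0.04991222648158277
False [ 0.51374806 -0.05753249  0.01077102] [ 0.14430701 -0.60403038 -0.73074991] 22.3583
True [ 0.52144893 -0.05936638  0.00924451] [ 0.08629341 -0.30143711  4.19744296] -0.11639326574655434 0.050240370960762934 23.275
```

View pics/l1.png

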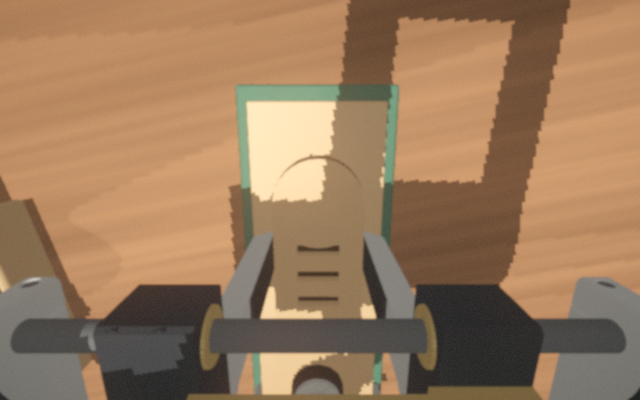

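View pics/l1sc.png

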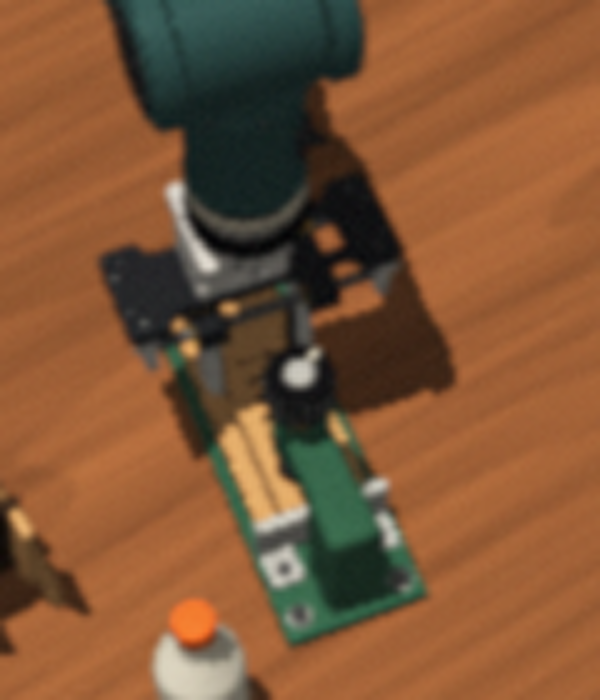

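The push stopped on a vertical force (4 N up, rail pressing the bed) and not clearly on the stop. I'll measure the remaining gap from the round tip and the stop view.

```bash
python3 - <<'E'
from h import *
w=load("l1.png")
t=onplane(w,(318,155.5),.0404);f=onplane(w,(318,101),.0224)
for n,q in(("tip",t),("front",f)): print(n,q,(q[:2]-HOME)@D)
print(((t-f)[:2])@D)
crop("l1.png",230,80,410,240,4,"l1c.png");crop("l1s.png",290,215,350,265,12,"l1sd.png")
print(current_contact_force(),current_tool_pos())
E
```

```text
tip [ 0.46733151 -0.04726225  0.0404    ] -0.17183973903379018
front [ 0.44033858 -0.04175137  0.0224    ] -0.19938944376409545
0.027549704730305307
[ 0.1536392  -0.05512814  1.08567619] [ 0.52145861 -0.05937358  0.00923917]
```

View pics/l1c.png

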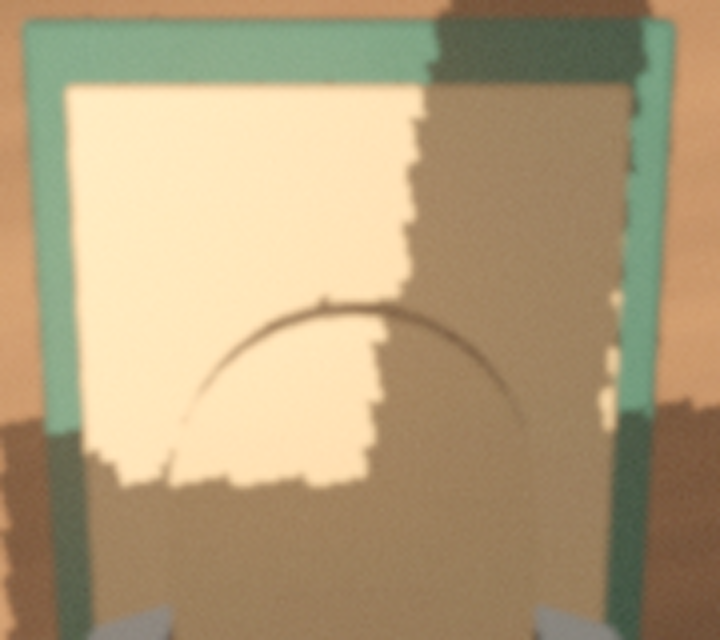

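View pics/l1sd.png

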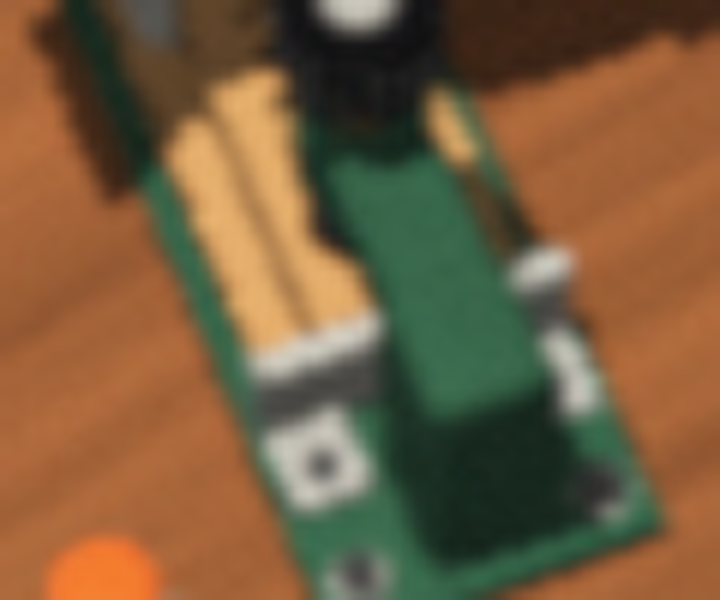

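About 2 mm of gap remains. I'll carry on slowly until the horizontal force shows the stop.

```bash
python3 - <<'E'
from h import *
for k in range(4):
    p=np.array(current_tool_pos()); f0=np.array(current_contact_force())
    r=line_to([*(p[:2]+D*.006),p[2]+.0003],rate=.008,stop_force=7)
    q=np.array(current_tool_pos()); f=np.array(current_contact_force())
    print(r,(q[:2]-HOME)@D,q[2],f.round(2),(f-f0)[:2]@D,current_t())
    if (f[:2]@D)<-4 or (q[:2]-HOME)@D>-.111: break
cam("wrist","m1.png");cam("scene","m1s.png")
w=load("m1.png"); crop("m1.png",230,80,410,240,4,"m1c.png")
E
```

```text
True -0.1164459942778526 0.00921092767921046 [0.06 0.07 4.1 ] -0.11246211549178607 23.8833
True -0.11582209502660933 0.00916916420931544 [-0.15 -0.33  2.49] -0.13049062836538197 24.3583
True -0.11590272165445023 0.00915873039779419 [-0.29 -0.39  2.66] -0.12456623829813768 24.7917
True -0.1159503823791917 0.009100200297711712 [-0.73 -0.19  2.89] -0.46705989676942866 25.2333
```

View pics/m1c.png

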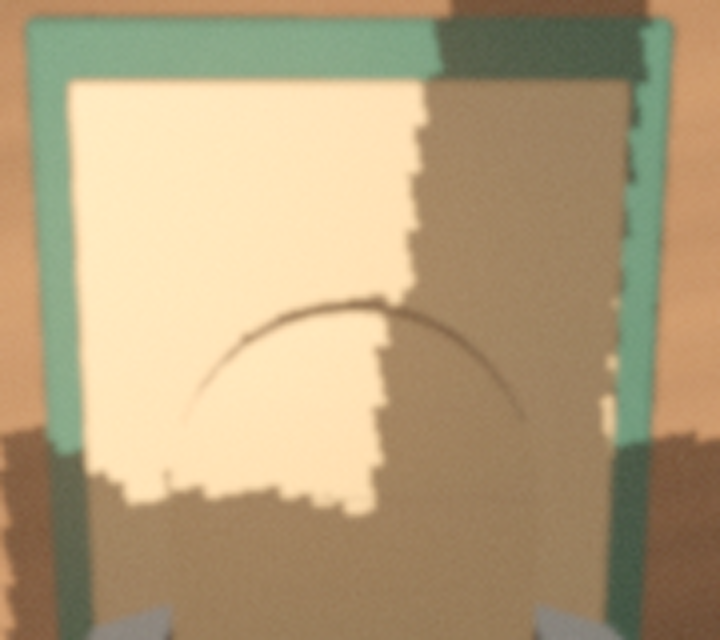

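The force trips come from touching the stop, after which the held position sags by about 1.5 mm, so the reading is ambiguous. To seat the rail positively and safely, I'll let go, regrip at only 6 N and push 5 mm past. The pads slip long before 40 N.

```bash
python3 - <<'E'
from h import *
from threading import Thread
grip(.062)
line_to(bedp(-.120,.0112),rate=.03)
wait(.1); print("free",current_contact_force(),current_tool_pos())
grip(.03,6); print(current_grip_width(),current_contact_force())
line_to(bedp(-.109,.0112),rate=.012)
p=np.array(current_tool_pos());print((p[:2]-HOME)@D,p[2],current_contact_force(),np.array(current_contact_force())[:2]@D,current_t())
cam("wrist","n1.png")
grip(.066); wait(.1)
print(current_contact_force(),current_t())
cam("wrist","n2.png");cam("scene","n2s.png")
crop("n2.png",230,60,410,240,4,"n2c.png")
E
```

```text
free [-0.24939211  0.42107274  0.10550539] [ 0.51799531 -0.05841308  0.01131769]
0.04983907408203383 [-0.43941208  0.10342356  0.42314526]
-0.11343353048699202 0.009716572780744281 [-8.24858866  1.04436109  1.99823302] -8.289765676570928 27.5667
[-0.19449577 -0.29662361 -0.43768414] 28.1917
```

View pics/n2c.png

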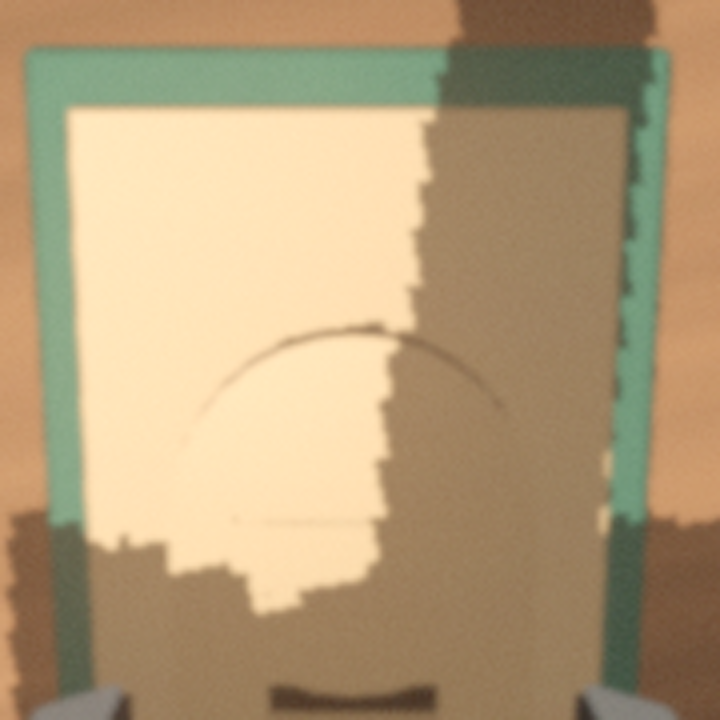

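The rail now sits against the stop with a steady 8.3 N of reaction, no ramming, and the round end is centred and square on the bed. Next comes the knob: back off, then a first free stroke of 70°, which can't reach touch.

```bash
cat >> h.py <<'E'
KX,KY=.6058,-.0767
def kq(z,yaw):
    q=inverse_kinematics([KX,KY,z],[P,0,P])
    q=list(map(float,q)); d=((q[5]+1.797+P)%(2*P))-P  # IK may choose other branch
    q[5]=q[5]-round((q[5]+1.797)/(2*P))*2*P
    q[5]+=P-yaw
    return q
E
python3 - <<'E'
from h import *
p=bedp(-.113,.05); line_to(p,rate=.1)
line_to(bedp(-.16,.10),rate=.25)
cam("wrist","o0.png")
line_to(bedp(-.17,.20),rate=.25)
q=kq(.20,3.75); print(np.round(q,3))
grip(.07,60)
move_joints(q); print(current_t(),current_tool_pos(),current_tool_rot())
cam("wrist","o1.png")
E
```

```text
[-0.219  0.222  1.195  0.     1.725 -2.398]
30.9583 [ 0.60529749 -0.07657137  0.19958923] [ 3.14058814e+00 -9.34685540e-04 -2.53451340e+00]
```

View pics/o0.png

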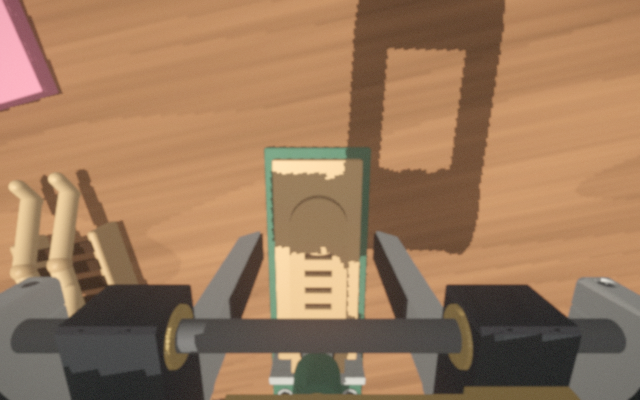

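View pics/o1.png

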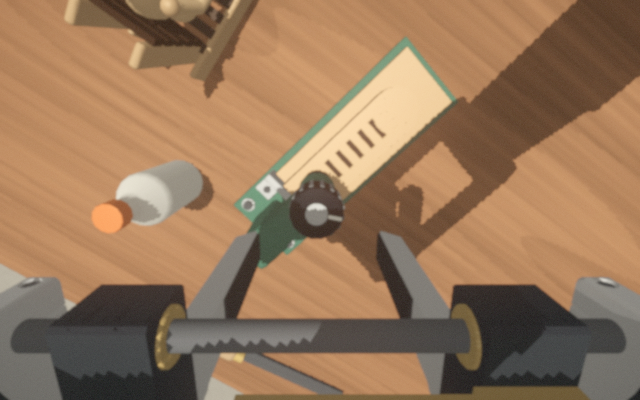

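o0 shows the seated rail with its round end at (318,197), parallel to the bed. o1 shows the knob at (316,212), midway between the jaws. I'll check the knob axis numerically, then grasp it.

```bash
python3 - <<'E'
from h import *
w=load("o1.png"); print("cap",onplane(w,(316.5,213.5),.154), "rim",onplane(w,(317,211),.149))
w=load("o0.png")
t=onplane(w,(318,196.5),.0404);f=onplane(w,(318,159.5),.0224);print("tip s",(t[:2]-HOME)@D,(f[:2]-HOME)@D,(t-f)[:2]@D, "lat",(t[:2]-HOME)@[-D[1],D[0]])
move_joints(kq(.125,3.75))
r=line_to([KX,KY,.1025],rate=.05,stop_force=5)
print(r,current_tool_pos(),current_contact_force())
if not r:
    grip(.03,60); print(current_grip_width(),current_tool_pos(),current_contact_force(),current_ft_torque(),current_t())
    cam("wrist","p1.png");cam("scene","p1s.png");crop("p1s.png",270,150,370,270,5,"p1sc.png")
E
```

```text
cap [ 0.60595188 -0.07667928  0.154     ] rim [ 0.60531021 -0.07665603  0.149     ]
tip s -0.1716935091498333 -0.2000496790111549 0.028356169861321584 lat 0.0009200383630288619
False [ 0.60571525 -0.07668603  0.10227862] [0.27399071 0.15367558 0.09496724]
0.043145853079525814 [ 0.60639821 -0.0773708   0.10275106] [ 2.68099695 -2.14500697  0.38652294] [-0.22990875 -0.23033157 -0.01727727] 32.55
```

View pics/p1sc.png

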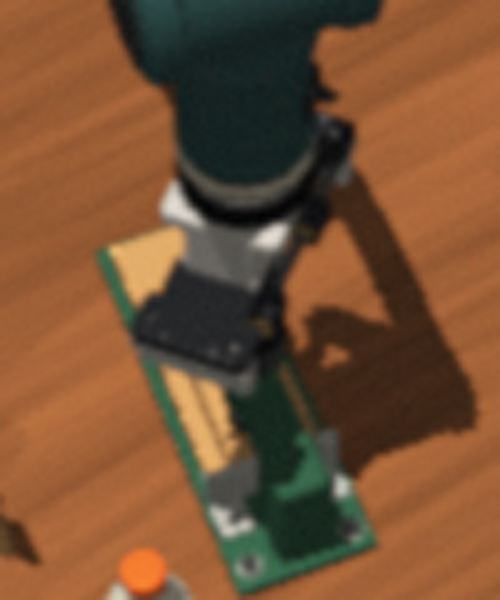

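View pics/p1.png

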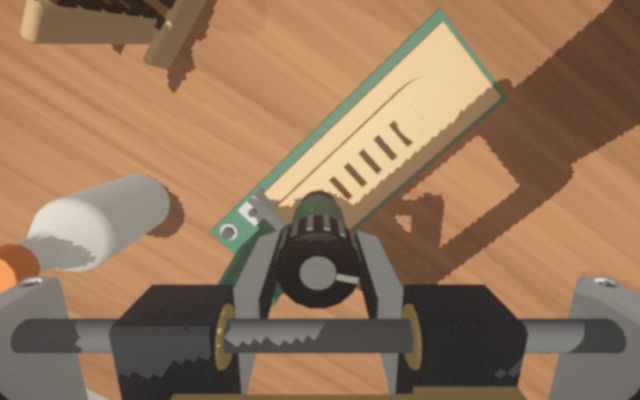

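The knob is gripped: the width reads 43.1 mm and the forces are small. Before turning, I'll look closely at the rail end at the stop.

```bash
python3 - <<'E'
from h import *
crop("p1.png",220,150,360,250,5,"p1c.png")
crop("o1.png",230,150,350,250,6,"o1c.png")
w=load("o1.png")
N=np.array([-D[1],D[0]])
for s in(0,-.003):
  print(s,[((proj(w,[[*(HOME+D*s+N*l),z]])[0]-[230,150]+.5)*6-.5).round() for l,z in((-.025,.0404),(.025,.0404),(-.045,.0464),(.045,.0464))])
E
```

```text
0 [array([317., 214.]), array([500., 397.]), array([236., 144.]), array([572., 479.])]
-0.003 [array([328., 204.]), array([512., 387.]), array([247., 133.]), array([583., 469.])]
```

View pics/p1c.png

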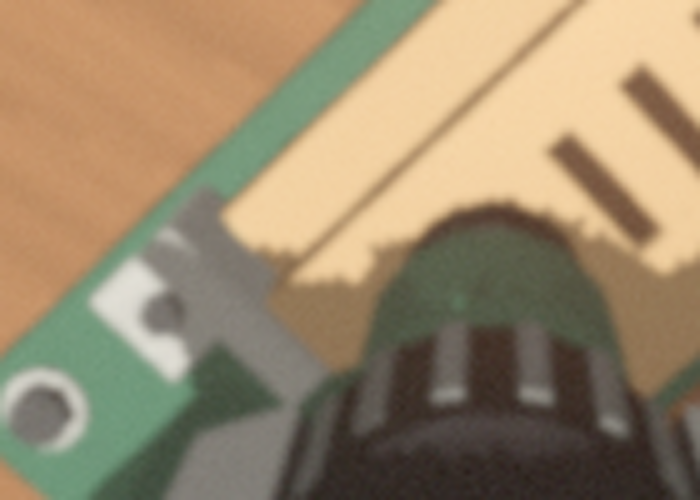

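View pics/o1c.png

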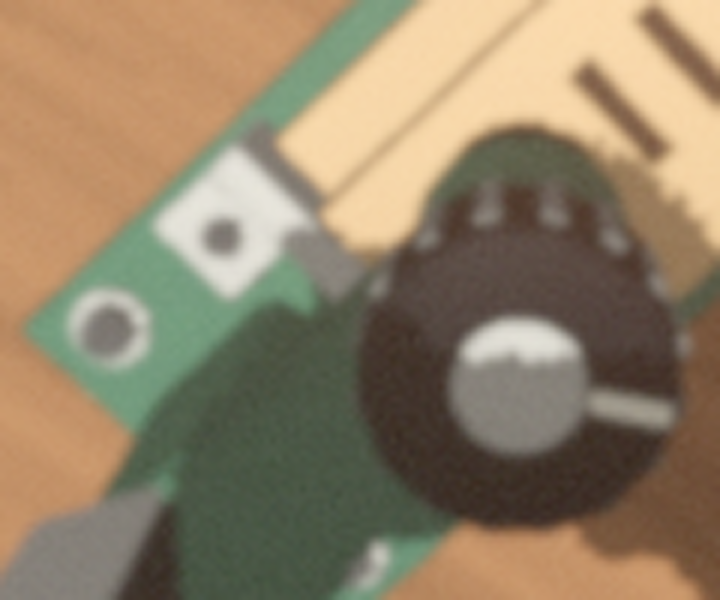

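The rail's plain end meets the stop face with no visible gap (p1c (275,275)). I'll make the 70° pre-stroke and regrasp.

```bash
python3 - <<'E'
from h import *
z0=.1025; a=0
t0=current_t()
for a in (25,50,70):
    move_joints(kq(z0-.006*a/360,3.75-np.radians(a)))
    print(a,current_t()-t0,np.degrees(current_q()[5]+2.398),current_ft_torque()[2],np.round(current_contact_force(),1),current_qd()[5])
z=z0-.006*70/360
grip(.062); print("rel",current_ft_torque(),current_contact_force())
move_joints(kq(z+.0005,3.75)); 
grip(.03,60); wait(.1)
print(current_grip_width(),current_ft_torque(),np.round(current_contact_force(),1),current_t())
cam("wrist","q1.png")
E
```

```text
25 0.5 24.869440066843 -0.06850281140070347 [ 4.3 -4.  -0.1] -0.004148375127589014
50 1.0 49.87102861833169 -0.07420308766281442 [ 4.1 -3.2 -0.5] -0.003999370798461344
70 1.4250000000000043 69.87010375302056 -0.04469250642641483 [ 4.6 -3.4 -1. ] -0.004752725253805525
rel [-0.02273661 -0.03541281  0.0033588 ] [ 0.41272159  0.35529518 -0.6597899 ]
0.04343755561093337 [-0.32380535 -0.43017408 -0.00797102] [ 2.2 -3.1 -0.9] 36.25
```

View pics/q1.png

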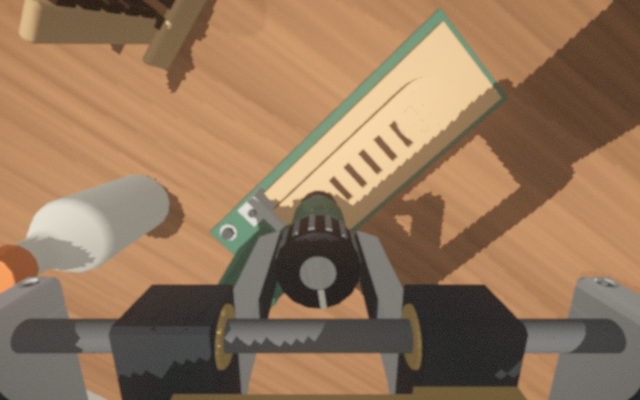

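The white mark turned from the right (357,280) to below (322,305), about 70° clockwise, so there's no slip. Next I'll turn while sensing.

```bash
python3 - <<'E'
from h import *
z0=.1025-.006*70/360; a=0; log=[]
while a<280:
    a+=8
    move_joints(kq(z0-.006*a/360,3.75-np.radians(a)))
    t=current_ft_torque()[2]; log.append((a,round(float(t),3))); 
    if abs(t)>.2: break
print(log, np.round(current_contact_force(),1),current_t())
print(np.degrees(current_q()[5]+2.398),current_grip_width())
E
```

```text
[(8, -0.056), (16, -0.029), (24, -0.022), (32, -0.05), (40, -0.054), (48, -0.06), (56, 0.01), (64, 0.064), (72, 0.132), (80, 0.226)] [ 3.  -4.   0.7] 38.8833
79.78339487803966 0.043116961758697815
```

Touch is at about a = 48° in this stroke. The torque leaves its baseline of about -0.05 and climbs roughly 0.008 N m per degree, so touch is about 118° in total, or 0.33 turn, within the given range. I'll carry on to touch + 110°, watching for the knee.

```bash
python3 - <<'E'
from h import *
z0=.1025-.006*70/360; a=80; log=[]
while a<158:
    a=min(a+8,158)
    move_joints(kq(z0-.006*a/360,3.75-np.radians(a)))
    t=current_ft_torque()[2]; log.append((a,round(float(t),3),round(float(np.degrees(current_q()[5]+2.398)),1)))
    if a==112 and t<.25: break
print(log, np.round(current_contact_force(),1),current_t(),current_grip_width())
cam("wrist","r1.png")
E
```

```text
[(88, 0.186, 87.8), (96, 0.276, 95.8), (104, 0.316, 103.8), (112, 0.281, 111.8), (120, 0.28, 119.8), (128, 0.37, 127.8), (136, 0.286, 135.8), (144, 0.326, 143.8), (152, 0.351, 151.8), (158, 0.382, 157.8)] [ 2.7 -5.6  1. ] 41.4583 0.043384330191947915
```

View pics/r1.png

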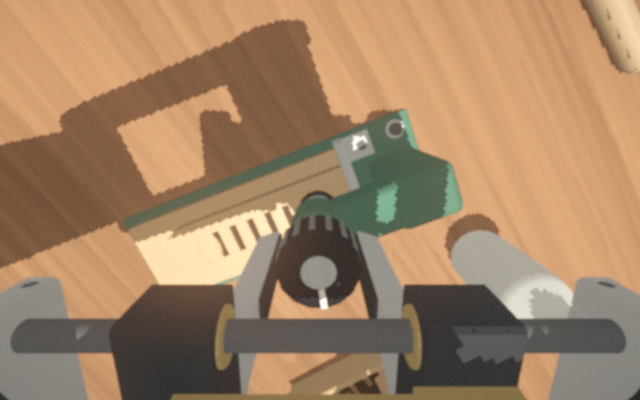

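The mark kept its place relative to the gripper (322,303), so there was no slip. The torque knee came at about 96°, then a slow rise, as described. The knob is at about touch + 109°. I'll release and retreat.

```bash
python3 - <<'E'
from h import *
grip(.07); 
p=current_tool_pos(); print(p,np.round(current_contact_force(),1))
cam("wrist","s0.png")
line_to([p[0],p[1],.20],rate=.15)
cam("wrist","s1.png")
q=kq(.26,P+YB); move_joints(q)
goto([.70,-.04,.26],[P,0,P-.19]); wait(.2); cam("wrist","s2.png"); cam("scene","s2s.png"); cam("top","s2t.png")
print(current_t()); crop("s2.png",200,0,440,240,3,"s2c.png"); crop("s1.png",160,80,480,320,2,"s1c.png")
E
```

```text
[ 0.60567819 -0.07652545  0.09858083] [ 0.5 -0.2 -0.1]
45.5833
```

View pics/s2c.png

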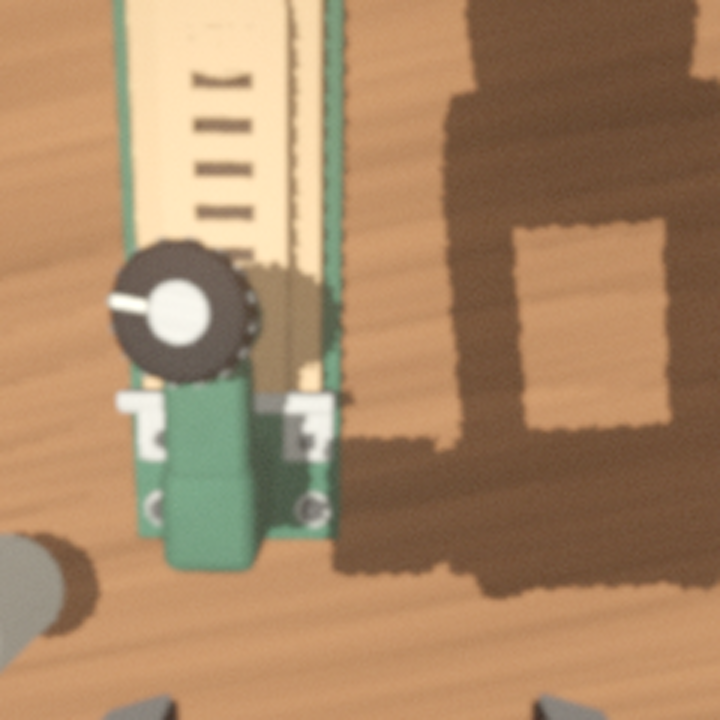

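View pics/s2s.png

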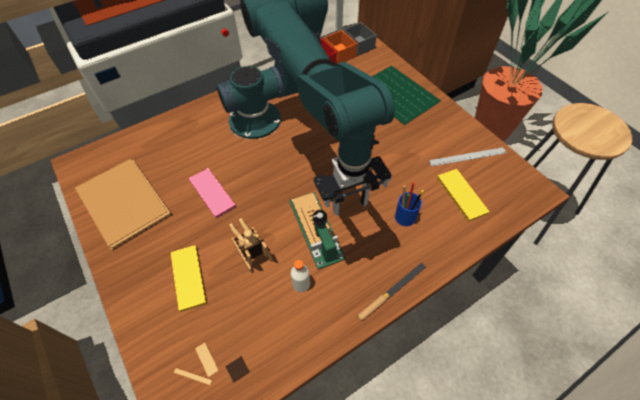

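View pics/s1c.png

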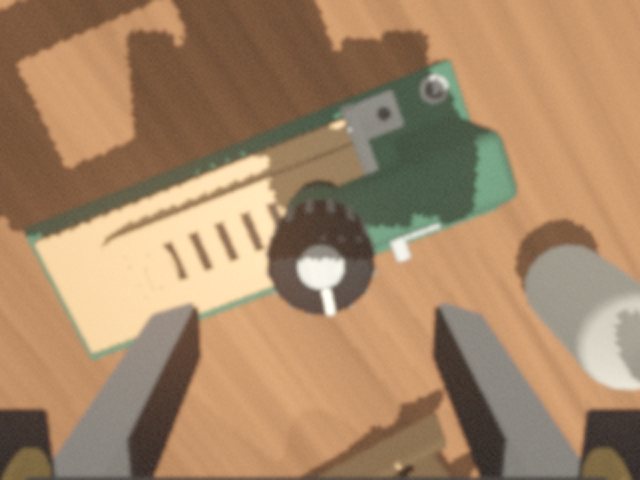

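View pics/s0.png

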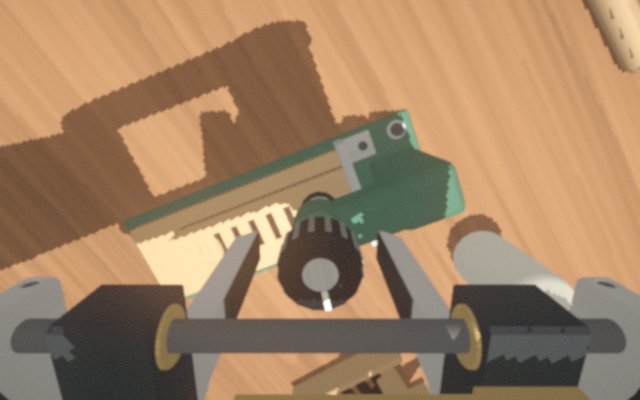

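The mark turned about 223–225° in total, which is 105° past touch. The slots sit centred on the bed, the rail is parallel and meets the stop, and the bystanders haven't moved. Handing in.

```bash
python3 - <<'E'
from h import *
print(current_qd(),close_job())
E
```

```text
the job is handed in; nothing more can be done
[ 0.00157454  0.00778091 -0.00159872  0.00113198  0.00091085  0.00095457] None
```

The rail is clamped in the green bench clamp and the job was handed in at about 46 s of the 72 s allowed. No verdict was reported, so the results below are from my own checks.

- **Seating:** I lowered the rail onto the bed by touch and pushed it plain end first under the screw. It met the stop with a steady reaction of about 8 N. The last pictures show no visible gap at the stop and the rail centred and parallel on the bed.
- **Tightening:** I turned the knob 70° free, regrasped, then turned another 158°. Touch came at about 118–120° in total and the torque knee about 45° later. The white mark shows about 223–225° in total after letting go, so the knob is about 105° past touch. From the given figures that should be roughly 130 N, but I couldn't read the clamp force directly.
- **Bystanders:** the chair, glue and pencils look unmoved.

Several checks failed or disagreed along the way:

- **First grasp missed:** the real fingertips sit about 17 mm above the reported TCP, not 17 mm below it as the text says, so the jaws closed above the rail. I measured the offset in two cameras and corrected for it.
- **Force stops unclear:** the force-stopped pushes gave ambiguous readings, so I did the final seating with a light 6 N grip that would slip before ramming.
- **Seating from the round tip:** this camera estimate read about 1.6 mm short. That is within calibration error, and I trusted the push force and the close-up instead.
- **Bed height:** triangulation gave 15–19 mm, but touch gave about 22.4 mm, which matches the text.
- **Slots:** I could make out five, where the text says six.

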